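Lay the carton down and weight its label

TASK

The label on the front of the tall carton has just been glued on. Tip the carton over onto its back on the white board (push its top; the board's edge stops its foot), then stand the larger of the two brass weights upright on the middle of the label to press it while the glue dries. The carton should lie flat and square on the board, and everything else should stay where it is.

Things in the scene. Friction and masses are not known exactly. Their poses are not given: they have to be found in the camera images.
- carton: brown cardboard carton, standing, 90 (its x) x 110 (its y) x 190 mm high, 0.25 to 0.4 kg, too big to grip. Origin: centre of its underside. Its -x face is the front with the white label, towards the robot; its +x face is the plain back, 2 to 12 mm short of the board's near edge and about parallel to it. Tipped by more than about 25 degrees it drops onto the board by itself.
- label (a point): centre of the white paper label (80 mm across, 70 mm along the carton's height) on the carton's front face: 100 mm above the underside, 45 mm in front of the carton's axis. Axes as the carton's; when the carton lies on its back, this point is at the middle of its upper side, 110 mm above the worktop.
- board: white plastic cutting board, 180 (its x) x 160 (its y) x 20 mm thick, hand slot near its far end; it does not move. Origin: centre of its underside; +x points away from the carton, the near edge is at x = -90 mm. The carton's foot is stopped by this edge; the carton then lies along the board's x, its foot end overhanging the near edge by about 20 mm.
- weight_1: the larger brass weight: a cylinder 48 mm in diameter with a knob on top, 67 mm high in all, straight body up to about 47 mm, about 0.5 kg. Origin: centre of its underside, z up along its axis. It stands free on the worktop to one side of the board; the two weights may have swapped sides.
- weight_0: the smaller brass weight, 38 mm in diameter, 57 mm high; not wanted, stays where it stands. Origin: centre of its underside.
- label_roll: white roll of labels, 85 mm in diameter, 40 mm high, lying flat; stays where it is. Origin: centre of its underside.
- tape_roll: brown roll of tape, 96 mm in diameter, 48 mm high, lying flat; stays where it is. Origin: centre of its underside.

How it is judged:
By the outcome, as a careful person would: the job done as asked, in the order asked, and still so for the second after the job is handed in, with the robot touching nothing.
It also fails if it takes over 64 s, if anything falls off the work surface, if the arm or the gripper's body presses on something with over 40 N, if the wrist force passes 120 N, or if a joint passes its speed limit or range.

ROBOT

A 6-joint arm with a two-finger parallel gripper is mounted at the origin on a cart in front of the work surface, level with it; the furniture and walls round the work are solid. World frame = base frame: x ahead of the robot, y to its left, z up, the work surface at z = 0. Lengths are in m, angles in degrees, forces in N, time in s.
With the tool pointing down it reaches from about 0.275 to 0.775 m from the base axis. Payload 14.6 kg.
Tool frame: the origin (TCP) lies midway between the tips of the shut fingers; the grasp point (between the pads) lies 19 mm behind it; x points along the fingers, y is the direction in which the jaws open and shut, and the axes are right-handed (so a half turn about x gives the same grasp; the last joint's range is limited). The gripper opens to 85 mm and grips with 20 to 120 N. Pads are 22 mm wide; open, the fingers measure 114 mm over their backs; the gripper's body (76 mm by 85 mm) begins 54 mm behind the grasp point. The pads swing forward as they close: fully open they stand 13 mm farther back than shut.
Start: joints at [59.341, 15.075, -2.767, 72.158, 0, 81.102], TCP at [0.195, 0.488, 0.231] pointing down, gripper open.
Joint ranges: [-151.79, 151.79], [-50.71, 97.33], [-67.44, 78.34], [-121.81, 120.89], [-77.56, 73.72], [-180, 180]. Speed limits (degrees/s): [108.29, 108.29, 147.25, 159.86, 180, 180].

INTERFACE

Orientations are given as a 3x3 rotation matrix whose columns are the frame's x, y, z axes.
In Python, from workcell import manip gives the robot as it stands.
- The arm moves only by the tool jog_arm, never from a script. Its argument "steps" is a list of rows, each a list of 4 numbers: the shift along the tool's x, y, z in m, then the turn about the tool's x in rad. A call has 1 to 12 rows; each row is the pose to reach, as a shift and turn from the pose commanded when the call began, along the tool's axes at that moment; what a row does not reach only later rows make up. A row lasts 1/10 s, in which the tool goes at most 50 mm and 8.59 degrees, less where a joint would pass 70% of its speed; a pose out of reach is approached as far as the arm can. A call with a gripper value outside its range is refused whole. "fingers" is the closure, from -1 (fully open) to 1 (shut), set as the call begins (left out, the last holds). The fingers move at their own pace and stop on an object; "newtons" is the grip in N (left out, the last holds). Time passes only in rows, so rows that repeat a pose let the fingers close. It gives the time, the measured TCP pose, the force and the opening at its end, in the units of the state.
- manip.observe(): the state, without advancing time (a new reading comes with each control period).
- manip.snapshot(name): name is "scene" or "top"; returns the picture (400x640x3 uint8, red, green, blue); there is no depth.
- manip.calibration(name): a dict with "intrinsics" (3x3 intrinsics, pixels), "cam_to_world" (4x4, takes a point from camera to world coordinates). Camera axes: x right, y down, z forward; pixel columns grow to the right and rows downward; lengths in m; the calibration is good to about 2 mm. A picture is of the moment at which its call begins. calibration takes no time and is no camera call.
- manip.close_job(): hands the job in, once; it reports no verdict.
The state is a dict: "time": time; "q": joint angles; "joint_vel": joint speeds; "joint_efforts": joint torques, N m; "tcp_pos": TCP position; "ee_rot": TCP orientation; "wrist_force": force on the tool from outside, world axes, zero at the start; "moment": the same for the moment, N m; "width": finger opening in m.
Only numpy, scipy, OpenCV 4.12 (cv2) and the standard library are available. Lean on these libraries where they do the work, as an engineer would, in place of code of your own. Each camera call takes 0.05 s, during which the arm holds its last target. There are 200 camera calls.

## Working session

There is one attempt and no reset: what is moved stays moved. The work goes in short steps, Python scripts to look and compute and a tool call to move; the robot and the scene stay as the last step left them, time stands still between calls to the robot, and variables do not carry over. Pictures are saved under pics/ and viewed, about 8 in all and at most 12, crops included, and the job is handed in when it is done.

Besides the shell and the picture viewer there is one more tool, called after ">>>" as name(argument=value, ...) on one line, values as JSON. jog_arm: Moves the arm, as the interface text tells. Its arguments: {"type":"object","properties":{"steps":{"type":"array","items":{"type":"array","items":{"type":"number"}}},"fingers":{"type":"number"},"newtons":{"type":"number"}},"required":["steps"]}

```bash
mkdir -p pics
python3 - <<'E'
from workcell import manip
import cv2,numpy as np
for n in("scene","top"):
    im=manip.snapshot(n); cv2.imwrite(f"pics/{n}0.png",im[:,:,::-1])
    c=manip.calibration(n); print(n,np.round(c["intrinsics"],1).tolist(),np.round(c["cam_to_world"],4).tolist())
s=manip.observe();print(s["tcp_pos"],np.round(s["ee_rot"],3).tolist(),s["time"],s["width"])
E
```

```text
scene [[396.4, 0.0, 326.8], [0.0, 396.4, 196.9], [0.0, 0.0, 1.0]] [[0.639, -0.3725, 0.6729, -0.3724], [-0.7689, -0.2858, 0.572, -0.6533], [-0.0208, -0.8829, -0.469, 0.662], [0.0, 0.0, 0.0, 1.0]]
top [[444.8, 0.0, 322.9], [0.0, 444.8, 205.3], [0.0, 0.0, 1.0]] [[-0.0195, -0.9872, 0.1583, 0.2904], [-0.9998, 0.0202, 0.0025, 0.0846], [-0.0057, -0.1582, -0.9874, 1.1947], [0.0, 0.0, 0.0, 1.0]]
[0.19449479 0.48739117 0.23087549] [[-0.001, 0.371, 0.929], [-0.001, 0.929, -0.371], [-1.0, -0.001, -0.0]] 0.1 0.08521741156081376
```

View pics/scene0.png

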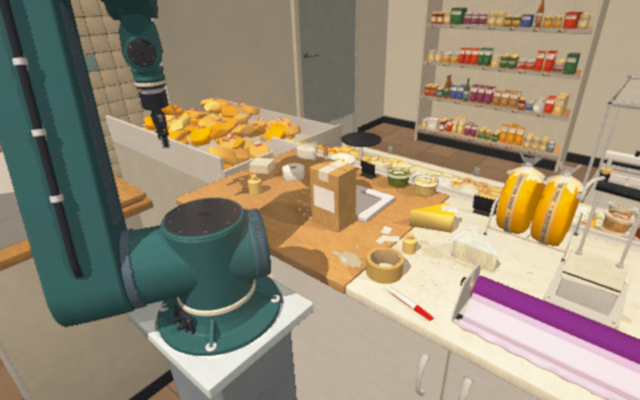

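View pics/top0.png

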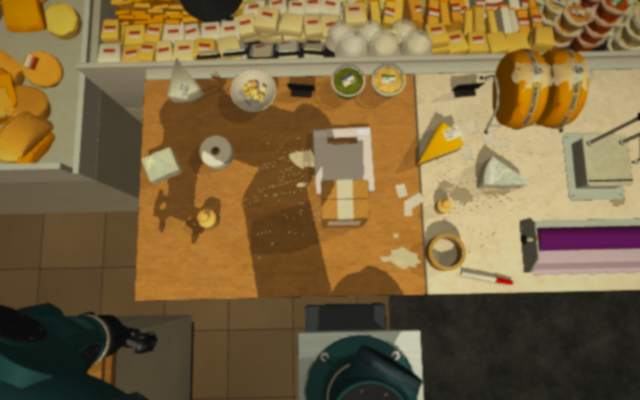

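The scene view shows the carton standing with its label towards the robot, in front of the board. In the top view the carton top is near (345,202) and the board near (343,160). The weights are near (207,218) on the left and (443,205) on the right. I'll enlarge the top view and measure.

```bash
cat > h.py <<'E'
from workcell import manip
import cv2,numpy as np
def ray(n,uv):
    c=manip.calibration(n);K=np.array(c["intrinsics"]);T=np.array(c["cam_to_world"])
    d=T[:3,:3]@np.linalg.inv(K)@[uv[0],uv[1],1];return T[:3,3],d
def onplane(n,uv,z):
    o,d=ray(n,uv);return o+d*(z-o[2])/d[2]
def proj(n,p):
    c=manip.calibration(n);K=np.array(c["intrinsics"]);T=np.array(c["cam_to_world"])
    q=K@(T[:3,:3].T@(np.array(p)-T[:3,3]));return q[:2]/q[2]
def tri(a,b):
    (o1,d1),(o2,d2)=ray("top",a),ray("scene",b)
    t=np.linalg.lstsq(np.c_[d1,-d2],o2-o1,rcond=None)[0]
    p,q=o1+d1*t[0],o2+d2*t[1];return (p+q)/2,np.linalg.norm(p-q)
E
python3 - <<'E'
import cv2,numpy as np
t=cv2.imread("pics/top0.png");s=cv2.imread("pics/scene0.png")
a=cv2.resize(t[120:240,190:460],None,fx=2.9,fy=2.9,interpolation=cv2.INTER_CUBIC)
L=cv2.resize(s[150:250,235:435],None,fx=3.9,fy=3.9,interpolation=cv2.INTER_CUBIC)[:240,:]
cv2.imwrite("pics/crop_top.png",a)
cv2.imwrite("pics/crop_scene.png",cv2.resize(s[140:280,235:425],None,fx=4.2,fy=4.2,interpolation=cv2.INTER_CUBIC))
E
```

```text
(no output)
```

View pics/crop_top.png

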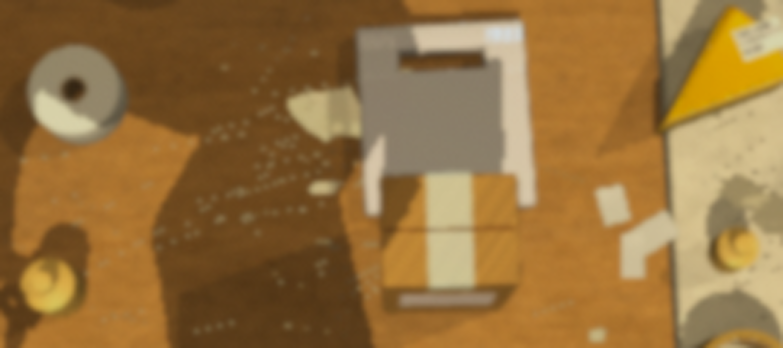

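View pics/crop_scene.png

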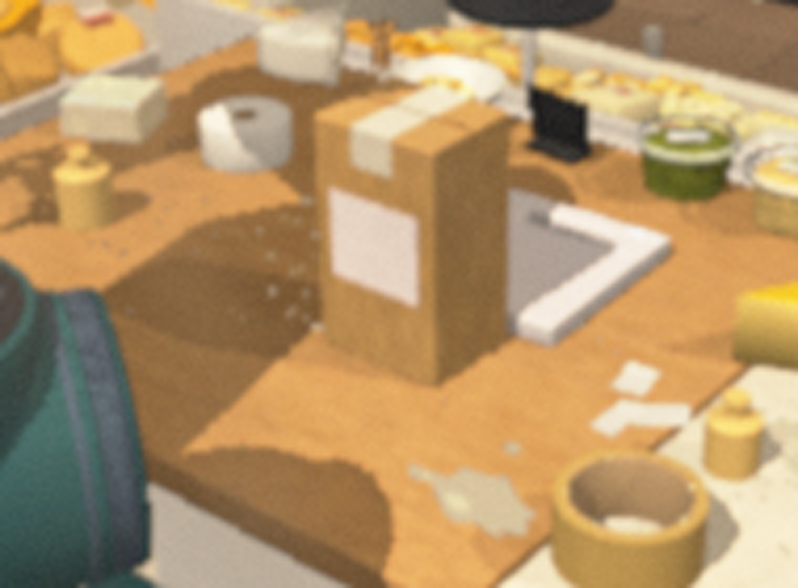

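Both crops agree that the left weight is the larger one (top crop (49,286), about 57 px across, against about 47 px for the right one at (737,248)). The carton's top corners are (381,178), (516,174), (518,287) and (384,292). The board's top corners are (357,28), (522,19), (537,205) and (370,215).

Run:
```python
from h import *
tc=lambda p:((p[0]+.5)/2.9-.5+190,(p[1]+.5)/2.9-.5+120)
sc=lambda p:((p[0]+.5)/4.2-.5+235,(p[1]+.5)/4.2-.5+140)
b=np.array([onplane("top",tc(p),.02) for p in[(357,28),(522,19),(537,205),(370,215)]])
c=np.array([onplane("top",tc(p),.19) for p in[(381,178),(516,174),(518,287),(384,292)]])
for n,k in(("board",b),("carton",c)):
    print(n,np.round(k[:,:2],3).tolist(),"ctr",np.round(k.mean(0),3))
    e=[k[(i+1)%4]-k[i] for i in range(4)];print(np.round([np.linalg.norm(x) for x in e],3),"y-edges dir deg",[round(float(np.degrees(np.arctan2(x[0],-x[1]))),1) for x in(e[0],-e[2])],"x-edge",[round(float(np.degrees(np.arctan2(x[1],x[0]))),1) for x in(-e[1],e[3])])
print("w left",onplane("top",tc((49,286)),.047),"right",onplane("top",tc((737,248)),.04))
print("tri knob left",tri(tc((47,278)),sc((76,150))))
# carton from scene: bottom front right corner & top corners
print("scene bottom front-right",onplane("scene",sc((436,384)),0),"front-left",onplane("scene",sc((325,337)),0),"back-right",onplane("scene",sc((506,345)),0))
print("scene top",[np.round(onplane("scene",sc(p),.19),3).tolist() for p in[(316,113),(434,156),(508,118)]])
print("scene board near right/far right top",[np.round(onplane("scene",sc(p),.02),3).tolist() for p in[(536,330),(670,240)]])
for x in [(-.001,.371,.929)]:pass
```

```text
board [[0.691, 0.111], [0.696, -0.046], [0.516, -0.053], [0.51, 0.102]] ctr [0.603 0.029 0.02 ]
[0.157 0.18  0.155 0.181] y-edges dir deg [2.0, 2.3] x-edge [2.4, 2.9]
carton [[0.508, 0.09], [0.509, -0.017], [0.419, -0.016], [0.417, 0.09]] ctr [0.463 0.037 0.19 ]
[0.107 0.091 0.105 0.091] y-edges dir deg [0.5, 1.0] x-edge [-1.0, 0.4]
w left [0.44630354 0.39096177 0.047     ] right [ 0.46929785 -0.22994511  0.04      ]
tri knob left (array([0.4489107 , 0.38947943, 0.06611889]), np.float64(0.0051815536174363375))
scene bottom front-right [ 0.4276589 -0.0165826  0.       ] front-left [0.42728172 0.0912934  0.        ] back-right [ 0.50260494 -0.02486859  0.        ]
scene top [[0.422, 0.085, 0.19], [0.416, -0.026, 0.19], [0.497, -0.028, 0.19]]
scene board near right/far right top [[0.507, -0.049, 0.02], [0.69, -0.053, 0.02]]
```

The left weight (weight_1) is at about (0.447, 0.390). The carton axis is at (0.463, 0.035) and the front face is at x≈0.418. The board yaw is about +2.4°. I'll move behind the carton with the fingers partly open, so they make two contacts above the label.

>>> jog_arm(steps=[[0.03, -0.357, 0.332, -0.42], [0.03, -0.357, 0.332, -0.42], [0.03, -0.357, 0.332, -0.42], [0.03, -0.357, 0.332, -0.42], [0.03, -0.357, 0.332, -0.42], [0.03, -0.357, 0.332, -0.42], [0.03, -0.357, 0.332, -0.42], [0.03, -0.357, 0.332, -0.42], [0.03, -0.357, 0.332, -0.42], [0.03, -0.357, 0.332, -0.42], [0.076, -0.357, 0.332, -0.42], [0.076, -0.357, 0.332, -0.42]], fingers=-0.4)

```text
time: 1.3
tcp_pos: [0.3683, 0.0317, 0.1518]
ee_rot: [[-0.006, -0.036, 0.999], [0.001, 0.999, 0.036], [-1.0, 0.001, -0.006]]
wrist_force: [-0.9, 0.9, 0.1]
width: 0.0599
```

>>> jog_arm(steps=[[-0.008, 0, 0.03, 0], [-0.008, 0, 0.036, 0], [-0.008, 0, 0.04, 0], [-0.008, 0, 0.044, 0], [-0.01, 0, 0.048, 0], [-0.012, 0, 0.052, 0], [-0.014, 0, 0.056, 0], [-0.016, 0, 0.06, 0], [-0.018, 0, 0.066, 0], [-0.02, 0, 0.072, 0], [-0.022, 0, 0.078, 0], [-0.022, 0, 0.078, 0]])

```text
time: 2.5
tcp_pos: [0.4495, 0.0361, 0.1775]
ee_rot: [[0.001, -0.04, 0.999], [0.0, 0.999, 0.04], [-1.0, -0.0, 0.001]]
wrist_force: [-0.9, 0.1, 0.4]
width: 0.0597
```

Run:
```python
from h import *
s=manip.snapshot("scene")[:,:,::-1];t=manip.snapshot("top")[:,:,::-1]
a=cv2.resize(s[130:250,260:410],None,fx=2.6,fy=2.6,interpolation=cv2.INTER_CUBIC)
b=cv2.resize(t[120:240,260:410],None,fx=2.6,fy=2.6,interpolation=cv2.INTER_CUBIC)
cv2.imwrite("pics/push1.png",np.hstack([a,b]))
```

```text
(no output)
```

View pics/push1.png

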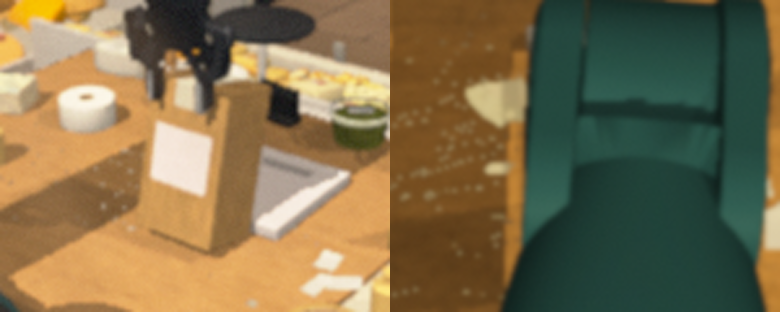

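The carton is tilted about 12° cleanly, and the fingertips are on the face above the label (crop about (180,95)). I'll continue past the balance point.

>>> jog_arm(steps=[[-0.003, 0, 0.007, 0], [-0.005, 0, 0.014, 0], [-0.007, 0, 0.021, 0], [-0.008, 0, 0.028, 0], [-0.008, 0, 0.034, 0], [-0.008, 0, 0.04, 0], [-0.008, 0, 0.046, 0], [-0.008, 0, 0.052, 0], [-0.008, 0, 0.058, 0], [-0.008, 0, 0.058, 0], [-0.008, 0, 0.058, 0], [-0.008, 0, 0.058, 0]])

```text
time: 3.8
tcp_pos: [0.5063, 0.0384, 0.1853]
ee_rot: [[-0.0, -0.04, 0.999], [-0.0, 0.999, 0.04], [-1.0, -0.0, -0.0]]
wrist_force: [0.3, -1.2, 0.5]
width: 0.0596
```

>>> jog_arm(steps=[[-0.05, 0, 0, 0], [-0.06, 0.05, -0.05, 0], [-0.06, 0.1, -0.05, 0], [-0.06, 0.15, -0.05, 0], [-0.06, 0.2, -0.05, 0], [-0.06, 0.25, -0.05, 0], [-0.06, 0.3, -0.05, 0], [-0.06, 0.354, -0.05, 0], [-0.06, 0.354, -0.05, 0]], fingers=-1)

```text
time: 4.7
tcp_pos: [0.4413, 0.3936, 0.2449]
ee_rot: [[-0.0, -0.043, 0.999], [0.0, 0.999, 0.043], [-1.0, 0.0, -0.0]]
wrist_force: [0.1, -0.3, 0.0]
width: 0.0855
```

Run:
```python
from h import *
s=manip.snapshot("scene")[:,:,::-1];t=manip.snapshot("top")[:,:,::-1]
cv2.imwrite("pics/s2.png",s);cv2.imwrite("pics/t2.png",t)
a=cv2.resize(s[140:260,235:435],None,fx=4,fy=4,interpolation=cv2.INTER_CUBIC)[:,:]
b=cv2.resize(t[110:230,280:400],None,fx=4.8,fy=4.8,interpolation=cv2.INTER_CUBIC)
cv2.imwrite("pics/fall_t.png",b)
print(manip.observe()["tcp_pos"],manip.observe()["q"])
```

```text
[0.44158537 0.39257273 0.24462006] [3.37287608e+01 2.15507889e+01 8.97233979e+00 7.74527990e+01
 1.95776082e-02 3.12482176e+01]
```

View pics/fall_t.png

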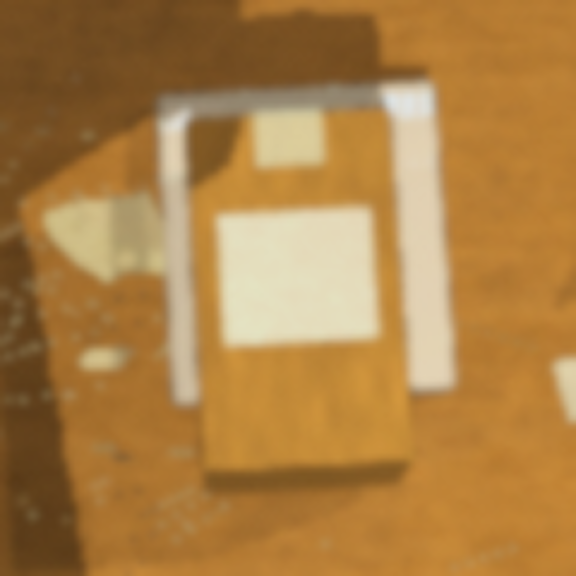

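The carton lies on its back on the board, with its edges parallel to the board's. The label corners in the crop are (217,212), (372,206), (380,339) and (223,346). Next I descend over the weight and, meanwhile, compute the label centre.

>>> jog_arm(steps=[[0.05, -0.003, 0.005, 0], [0.1, -0.003, 0.005, 0], [0.14, -0.003, 0.005, 0], [0.17, -0.003, 0.005, 0], [0.2, -0.003, 0.005, 0], [0.22, -0.003, 0.005, 0], [0.237, -0.003, 0.005, 0], [0.237, -0.003, 0.005, 0]])

```text
time: 5.6
tcp_pos: [0.4464, 0.3857, 0.0067]
ee_rot: [[-0.003, -0.039, 0.999], [-0.002, 0.999, 0.039], [-1.0, -0.002, -0.003]]
wrist_force: [-0.8, 0.3, 0.4]
width: 0.0852
```

Run:
```python
from h import *
f=lambda p:((p[0]+.5)/4.8-.5+280,(p[1]+.5)/4.8-.5+110)
for n,P,z in(("label",[(217,212),(372,206),(380,339),(223,346)],.11),("carton",[(189,112),(388,108),(411,462),(205,471)],.11),("board",[(160,96),(433,80),(455,388),(176,405)],.02)):
    k=np.array([onplane("top",f(p),z)[:2] for p in P]);c=k.mean(0);d=k[[0,1]].mean(0)-k[[2,3]].mean(0);e=k[[0,3]].mean(0)-k[[1,2]].mean(0)
    print(n,np.round(c,4),"len",np.round([np.linalg.norm(d),np.linalg.norm(e)],3),"yaw",np.degrees([np.arctan2(d[1],d[0]),np.arctan2(-e[0],e[1])]).round(1))
g=manip.snapshot("scene")[:,:,::-1];cv2.imwrite("pics/grasp.png",cv2.resize(g[130:230,210:310],None,fx=5,fy=5,interpolation=cv2.INTER_CUBIC))
```

```text
label [0.5604 0.0383] len [0.072 0.081] yaw [1.4 1.2]
carton [0.5549 0.0384] len [0.191 0.106] yaw [1.6 0.7]
board [0.6031 0.0294] len [0.18  0.157] yaw [1.9 2.3]
```

View pics/grasp.png

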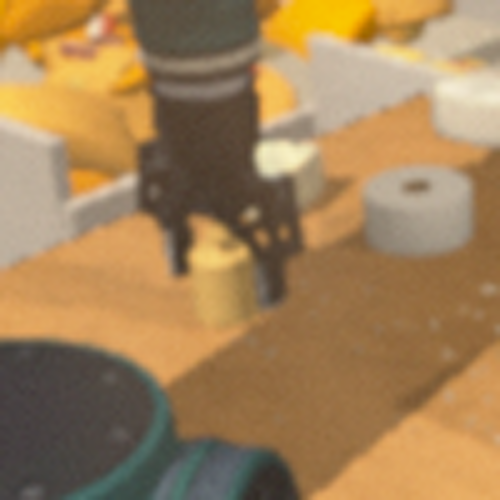

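The weight stands between the open fingers. The label centre is at about (0.5605, 0.038), and the carton's yaw is within 1° of the board's. Closing the fingers now.

>>> jog_arm(steps=[[0, 0.003, 0, 0], [0, 0.003, 0, 0], [0, 0.003, 0, 0], [0, 0.003, 0, 0], [0, 0.003, 0, 0], [0, 0.003, 0, 0], [0, 0.003, 0, 0], [0, 0.003, 0, 0], [0, 0.003, 0, 0]], fingers=1, newtons=50)

```text
time: 6.55
tcp_pos: [0.4478, 0.3906, 0.0094]
ee_rot: [[0.001, -0.04, 0.999], [0.001, 0.999, 0.04], [-1.0, 0.001, 0.001]]
wrist_force: [-1.1, -1.0, 7.9]
width: 0.0471
```

>>> jog_arm(steps=[[-0.02, 0, 0, 0], [-0.05, 0, 0, 0], [-0.09, 0, 0, 0], [-0.13, 0, 0, 0], [-0.17, 0, 0, 0], [-0.2, 0, 0, 0], [-0.2, 0, 0, 0], [-0.2, 0, 0, 0]])

```text
time: 7.35
tcp_pos: [0.4472, 0.3902, 0.2078]
ee_rot: [[-0.0, -0.04, 0.999], [-0.0, 0.999, 0.04], [-1.0, -0.0, -0.0]]
wrist_force: [-0.2, -1.0, -5.3]
width: 0.0468
```

Run:
```python
from h import *
g=manip.snapshot("scene")[:,:,::-1];u=proj("scene",[.447,.39,.22]).astype(int);print(u)
cv2.imwrite("pics/lift.png",cv2.resize(g[max(0,u[1]-50):u[1]+50,u[0]-50:u[0]+50],None,fx=5,fy=5,interpolation=cv2.INTER_CUBIC))
s=manip.observe();print(s["tcp_pos"],s["wrist_force"],s["width"],s["ee_rot"].round(3).tolist())
```

```text
[248 134]
[0.44678004 0.38997251 0.20685448] [ 0.11823145 -0.53078041 -6.0488305 ] 0.04657724178880069 [[-0.002, -0.04, 0.999], [-0.001, 0.999, 0.04], [-1.0, -0.001, -0.002]]
```

View pics/lift.png

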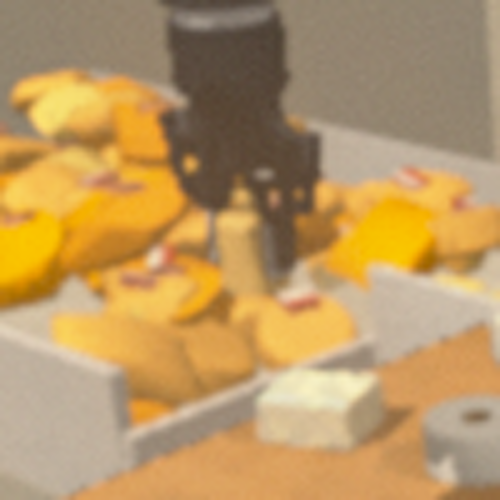

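The weight is lifted (about 5.5 N, width 47 mm) and hangs straight in the fingers at crop (243,250). Carrying it over the label.

>>> jog_arm(steps=[[0, -0.02, 0.006, 0], [0, -0.055, 0.015, 0], [0, -0.095, 0.026, 0], [0, -0.135, 0.038, 0], [0, -0.175, 0.049, 0], [0, -0.215, 0.06, 0], [0, -0.255, 0.071, 0], [0, -0.295, 0.082, 0], [0, -0.33, 0.092, 0], [0, -0.35, 0.0975, 0], [0, -0.356, 0.099, 0], [0, -0.356, 0.099, 0]])

```text
time: 8.6
tcp_pos: [0.56, 0.0382, 0.2068]
ee_rot: [[-0.003, -0.039, 0.999], [0.0, 0.999, 0.039], [-1.0, 0.0, -0.003]]
wrist_force: [-0.3, 0.5, -5.2]
width: 0.0469
```

>>> jog_arm(steps=[[0.02, 0, 0, 0], [0.045, 0, 0, 0], [0.06, 0, 0, 0], [0.07, 0, 0, 0], [0.07, 0, 0, 0], [0.07, 0, 0, 0], [0.07, 0, 0, 0]])

```text
time: 9.3
tcp_pos: [0.561, 0.0388, 0.1391]
ee_rot: [[0.001, -0.04, 0.999], [-0.0, 0.999, 0.04], [-1.0, -0.0, 0.001]]
wrist_force: [0.1, -0.4, -5.8]
width: 0.0464
```

Run:
```python
from h import *
g=manip.snapshot("scene")[:,:,::-1]
cv2.imwrite("pics/over.png",cv2.resize(g[130:250,270:400],None,fx=5,fy=5,interpolation=cv2.INTER_CUBIC)[:600])
for _ in range(3):
    s=manip.observe();print(s["tcp_pos"],s["wrist_force"],s["width"])
off=lambda u:((u-[270,130]+.5)*5-.5).round()
for z in(.11,.12):
    print(z,off(proj("scene",[.5605,.038,z])),[off(proj("scene",[.5605+a,.038+b,z])).tolist() for a,b in((-.024,0),(0,.024),(0,-.024))])
```

```text
[0.56098206 0.03868013 0.13906618] [-0.4450833   0.13381625 -3.80671884] 0.04683051204530103
[0.56098206 0.03868013 0.13906618] [-0.4450833   0.13381625 -3.80671884] 0.04683051204530103
[0.56098206 0.03868013 0.13906618] [-0.4450833   0.13381625 -3.80671884] 0.04683051204530103
0.11 [404. 247.] [[381.0, 260.0], [374.0, 238.0], [434.0, 257.0]]
0.12 [404. 233.] [[381.0, 246.0], [374.0, 224.0], [434.0, 243.0]]
```

View pics/over.png

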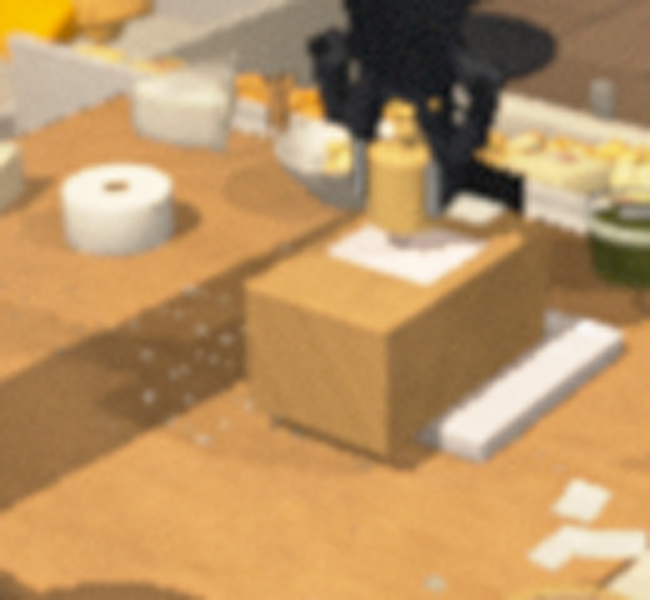

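The weight hangs level over the label (body at crop column 400; label centre seen at about (407,252), predicted (404,247)). I'll lower it gently until it touches.

>>> jog_arm(steps=[[0.005, 0, 0.002, 0], [0.01, 0, 0.002, 0], [0.014, 0, 0.002, 0], [0.017, 0, 0.002, 0], [0.018, 0, 0.002, 0], [0.019, 0, 0.002, 0], [0.019, 0, 0.002, 0], [0.019, 0, 0.002, 0]])

```text
time: 10.15
tcp_pos: [0.5626, 0.0386, 0.1195]
ee_rot: [[0.0, -0.04, 0.999], [-0.0, 0.999, 0.04], [-1.0, -0.0, 0.0]]
wrist_force: [-1.7, 0.3, -1.3]
width: 0.047
```

The wrist load dropped from about 5.5 N to 1.3 N, so the weight is touching the carton. I'll go 1 mm lower and read again.

>>> jog_arm(steps=[[0.001, 0, 0, 0], [0.001, 0, 0, 0], [0.001, 0, 0, 0]])

```text
time: 10.45
tcp_pos: [0.5626, 0.0386, 0.1194]
ee_rot: [[0.001, -0.04, 0.999], [-0.0, 0.999, 0.04], [-1.0, -0.0, 0.001]]
wrist_force: [-7.6, -0.2, 12.6]
width: 0.0469
```

It is seated firmly now. I'll ease back 1 mm, open gradually and rise straight up.

>>> jog_arm(steps=[[-0.001, 0, 0, 0], [-0.001, 0, 0, 0], [-0.001, 0, 0, 0]])

```text
time: 10.75
tcp_pos: [0.5627, 0.0387, 0.1195]
ee_rot: [[0.0, -0.04, 0.999], [0.0, 0.999, 0.04], [-1.0, -0.0, 0.0]]
wrist_force: [-2.5, -0.0, 1.9]
width: 0.0468
```

>>> jog_arm(steps=[[0, 0, 0, 0], [0, 0, 0, 0], [0, 0, 0, 0], [0, 0, 0, 0], [0, 0, 0, 0], [0, 0, 0, 0]], fingers=-0.75)

```text
time: 11.35
tcp_pos: [0.5626, 0.0387, 0.1193]
ee_rot: [[0.0, -0.04, 0.999], [0.0, 0.999, 0.04], [-1.0, 0.0, 0.0]]
wrist_force: [0.0, -0.1, -0.2]
width: 0.0751
```

Run:
```python
from h import *
g=manip.snapshot("scene")[:,:,::-1]
cv2.imwrite("pics/rel.png",cv2.resize(g[130:250,270:400],None,fx=5,fy=5,interpolation=cv2.INTER_CUBIC)[:600])
s=manip.observe();print(s["tcp_pos"],s["wrist_force"],s["width"])
```

```text
[0.56258171 0.03865306 0.11928439] [0.39843165 0.14920503 0.47377528] 0.07462265199343981
```

View pics/rel.png

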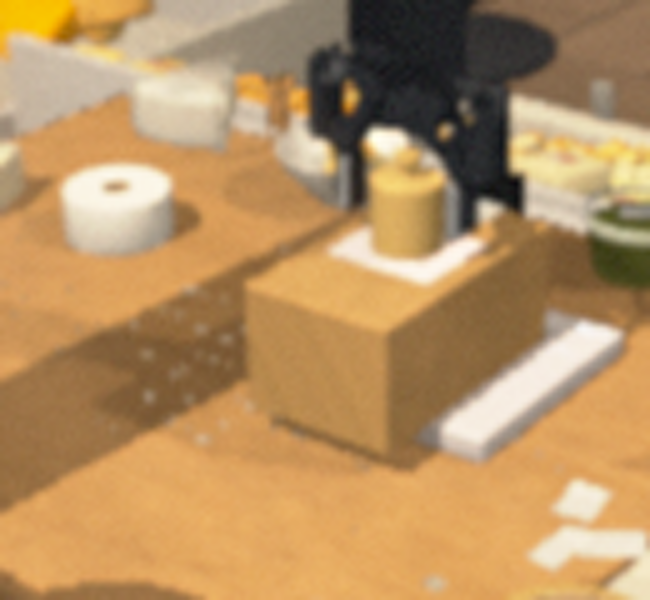

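The weight stands upright on the label (body centre near column 407, base near row 245) and the fingers are clear on both sides. I'll rise straight up, move aside, and check from above.

>>> jog_arm(steps=[[-0.02, 0, 0, 0], [-0.05, 0, 0, 0], [-0.09, 0, 0, 0], [-0.13, 0, 0, 0], [-0.13, 0.05, -0.02, 0], [-0.13, 0.1, -0.04, 0], [-0.13, 0.15, -0.06, 0], [-0.13, 0.2, -0.08, 0], [-0.13, 0.25, -0.1, 0], [-0.13, 0.3, -0.1, 0], [-0.13, 0.3, -0.1, 0], [-0.13, 0.3, -0.1, 0]])

```text
time: 12.6
tcp_pos: [0.4498, 0.3367, 0.249]
ee_rot: [[-0.0, -0.044, 0.999], [0.0, 0.999, 0.044], [-1.0, 0.0, -0.0]]
wrist_force: [-0.5, -1.4, -1.1]
width: 0.0745
```

Run:
```python
from h import *
t=manip.snapshot("top")[:,:,::-1]
cv2.imwrite("pics/final.png",cv2.resize(t[110:230,280:400],None,fx=4.8,fy=4.8,interpolation=cv2.INTER_CUBIC))
f=lambda u:((u-[280,110]+.5)*4.8-.5).round()
print("label ctr at z=.157/.11",f(proj("top",[.5605,.038,.157])),f(proj("top",[.5605,.038,.11])))
t0=cv2.imread("pics/top0.png")
for n,(u,v) in dict(small=(443,205),tape=(446,252),roll=(216,152)).items():
    a,b=[cv2.cvtColor(i[v-24:v+24,u-24:u+24],cv2.COLOR_BGR2GRAY).astype(np.float32) for i in(t0,t.copy())]
    print(n,cv2.phaseCorrelate(a,b,cv2.createHanningWindow((48,48),cv2.CV_32F)))
print(manip.observe()["tcp_pos"])
```

```text
label ctr at z=.157/.11 [302. 252.] [299. 275.]
small ((-0.14284163118275472, 0.05092485064672658), 0.8932271403157048)
tape ((-0.15628350000214652, 0.07977455830005908), 0.8003307676149739)
roll ((-0.2700811731990953, -0.01577945483891341), 0.6890850501755873)
[0.45017813 0.33519048 0.24901226]
```

View pics/final.png

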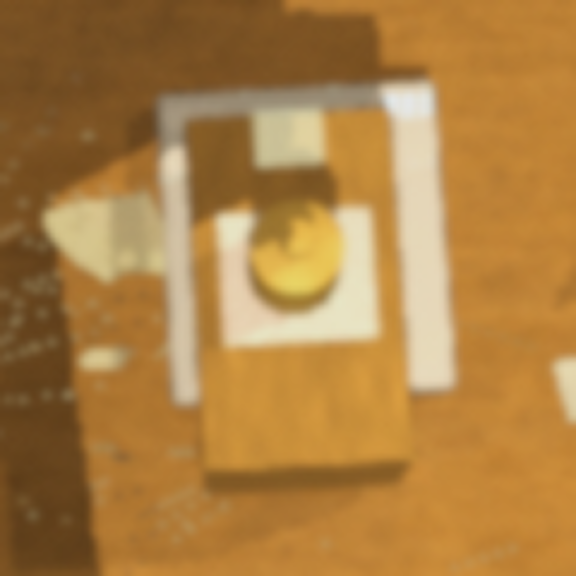

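The weight's top disc is at about (297,249), against (302,252) expected if centred, so it is within about 3 mm. The carton hasn't shifted and the other objects moved less than 0.3 px. Handing in.

```bash
python3 -c "
from workcell import manip
print(manip.close_job())"
```

```text
the job is handed in; nothing more can be done
None
```

The carton lies on its back on the board and the larger brass weight stands upright on the label. The job was handed in at about 12.7 s on the robot's clock.

I tipped the carton by pushing its top above the label with two fingertips. I then picked the larger weight up from the left side and set it down.

- **Carton:** its yaw is within about 1° of the board's. It did not visibly move when the weight was placed.
- **Weight:** it stands about 3 mm from the label's centre, with the gripper well clear of it.
- **Other objects:** the small weight, the tape roll and the label roll show shifts under 0.3 px, so they stayed put.
- **Contact force:** for one short step while seating the weight, the wrist read about 13 N down and 8 N sideways. I eased this off before releasing.

No check failed or disagreed.

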